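# Stake the earth stud of a mains transformer plate

## Robot

A 7-joint arm with a two-finger parallel gripper is mounted at the origin on the work surface. World frame = base frame: x ahead of the robot, y to its left, z up, the work surface at z = 0. Lengths are in mm, angles in rad, forces in N, time in s.
With the tool pointing down it reaches from about 400 to 750 mm from the base axis. Payload 19.5 kg.
Tool frame: the origin (TCP) lies at the very end of the fingers, on their centre line; the grasp point (between the pads) lies 19 mm behind it (bot.grip_depth is the distance from the TCP to the grasp point, in mm); z points along the fingers, y is the direction in which the jaws open and shut (so a half turn about z gives the same grasp; the last joint's range is limited). The gripper opens to 85 mm and grips with 20 to 120 N. Pads are 22 mm wide; open, the fingers measure 114 mm over their backs; the gripper's body (76 mm by 85 mm) begins 54 mm behind the grasp point. The pads swing forward as they close: fully open they stand 13 mm farther back than shut.
Start: joints at [1.222, 0.707, -0.028, 1.485, 0.022, 0.951, -0.075], TCP at [173.648, -548.125, 231.268] pointing down, gripper open.
Joint ranges: [-2.71, 2.71], [-0.32, 2.16], [-1.57, 1.52], [0, 2.45], [-1.46, 4.6], [0, 2.02], [-2.83, 2.83]. Speed limits (rad/s): [1.89, 1.89, 2.57, 2.57, 3.01, 3.01, 3.01].

## Interface

Orientations are given as a rotation vector (axis times angle).
In Python, from station import bot, ungrasp, clamp, solve_ik, imaging gives the robot as it stands. The module is installed in compiled form; this text tells all that it offers. Calls block until the motion is done:
- bot.move_pose(position, orientation): joint-space move of the TCP to a pose.
- bot.move_straight(position, rotation=None, velocity=150, until_force=None): straight line of the TCP; rotation=None keeps the orientation; velocity is the mean speed in mm/s. With until_force (N) it stops when the force on the tool has changed by that much, and returns True; else False.
- bot.set_joints(angles): joint-space move.
- ungrasp() and clamp(strength=None): open the fingers fully, or close them until they stop; strength is the grip in N (None keeps the last).
- bot.wait(seconds).
- solve_ik(position, orientation): joint angles nearest the present ones, or None.
- bot.get_state(): the state.
- imaging.read_camera(name): name is "side" or "top"; returns a dict with "frame" (384x512x3 uint8, red, green, blue), "range_z" (384x512 float32, mm along the optical axis (not along the pixel's ray), 0 where there is no reading), "K" (3x3 intrinsics, pixels), "R" (3x3) and "t" (3): a world point X has camera coordinates R X + t. Camera axes: x right, y down, z forward; pixel columns grow to the right and rows downward; lengths in mm; the calibration is good to about 2 mm. A picture is of the moment at which its call begins.
A pose or a line that the arm cannot do raises bot.PlanningError and nothing moves.
- bot.close_job(): hands the job in, once; it reports no verdict.
The state is a dict: "t": time; "qpos": joint angles; "dq": joint speeds; "tau": joint torques, N m; "tool_pos": TCP position; "ee_rot": TCP orientation; "force": force on the tool from outside, world axes, zero at the start; "torque": the same for the moment, N m; "gripper_width": finger opening in mm.
Only numpy, scipy, OpenCV 4.12 (cv2) and the standard library are available. Lean on these libraries where they do the work, as an engineer would, in place of code of your own. Each camera call takes 0.05 s, during which the arm holds its last target. There are 200 camera calls.

## Task

Seat the transformer's foot plate on the staking tool's two locating pegs, lying flat on the bed with its brass earth stud under the punch, and let go of it. Then take the mallet and strike the cap of the sprung punch down with a brisk blow (more than one if needed; never push it by hand) until the stud is driven fully home in the plate, and lay the mallet back down at rest on the blue mat, clear of the tool, leaving the other things on the bench where they are.

Things in the scene. Friction and masses are not known exactly. Their poses are not given: they have to be found in the camera images.
- staker: Bench staking tool, fixed: grey-green cast C-frame, base 270 x 110 x 18 mm. Origin on the punch axis at bench level. x points from the open throat to the column; base x -140 to 130, column x 70 to 125, 44 wide; top arm 40 wide, 95 to 135 high, round boss 46 across, 87 to 145 high, about the punch. Punch tip at rest 70 high. The part goes in from the -x side.
- bed (a point): Point on the staking tool's dark steel bed midway between its two bright locating pegs, at tool x = -33 mm, 30 mm above the bench; tool axes. The pegs stand at y = -18 and +18 mm from it: 8 mm thick, 9 mm tall, top 3 mm tapered. The flat bed runs from tool x = -135 to +30 mm, 64 mm wide, all 30 mm high; the bore for the stud is at tool x = 0.
- nest (a point): Where the origin of transformer comes when seated: on the bed's top face (30 mm above the bench) at tool x = -55 mm, y = 0. Same axes as the tool; the seated plate's x axis points the same way as the tool's x.
- punch (a joint): Travel of the sprung punch, m: 0 = up at rest, grows as it goes down, 0.034 = its stop. With a plate seated it meets the undriven stud at about 0.025 and has it home at about 0.031. The spring needs about 2.5 N at first and 5 N at the end; the stud takes about 5 N more. It springs back up when let go.
- punch_top (a point): Centre of the face to be struck: the top of the round steel cap of the punch, 36 mm across and 14 mm thick, 195 mm above the bench at rest; it moves down with the punch. (The cap is called punch_c0 in the rules.)
- transformer: Small mains transformer on an aluminium foot plate, loose, about 0.55 kg. Plate 150 (x) x 60 (y) x 5 mm; origin: centre of its underside. Two 10 mm holes for the pegs at x = 22, y = -18 and +18 mm; brass earth stud at x = 55, y = 0. Transformer at x = -42 mm: see winding. Core 56 (x) x 30 (y) mm, up to 51 mm, solder lugs up to 60 mm above the origin.
- winding (a point): Centre of the transformer's yellow-taped winding, at x = -42 mm, y = 0, 28 mm above the plate's underside; plate axes. The winding is 32 (x) x 46 (y) x 30 (z) mm; its flat faces 23 mm either side along y are a good grip.
- stud (a joint): How far the brass earth stud has been driven into the plate, in m: 0 = its 16 mm head (4 mm thick) stands 6 mm clear of the plate, so its top is 15 mm above the plate's underside; 0.006 = fully home, head down on the plate. It stays where it is driven.
- mallet: Soft-faced mallet, loose, about 0.5 kg, standing on its lower face, handle level. Head: cylinder 80 mm tall, faces 50 mm across (orange below, white above). Origin: centre of the lower face; z along the head. Wooden handle from the head along -x to x = -188 mm, 24 wide (y), 28 high, its centre line 40 mm above the lower face. Centre of mass 12 mm from the head's axis.
- mat: Dark blue bench mat, 500 (x) x 860 (y) x 2 mm, fixed; origin: centre of its underside. The loose things stand on it.
- screwdriver: Bystander: red-handled screwdriver, 200 mm long, 26 mm thick, lying on the mat along its x axis (handle to -x); origin: middle of its length, at its underside.
- solder: Bystander: solder reel, 54 mm across, 50 mm tall; origin: centre of its underside.
- screw_jar: Bystander: clear jar with a blue cap, 52 mm across, 62 mm tall; origin: centre of its underside.
- tape: Bystander: roll of yellow tape lying flat, 90 mm across, 19 mm tall; origin: centre of its underside.
- multimeter: Bystander: yellow multimeter lying flat, 90 (x) x 175 (y) x 48 mm; origin: centre of its underside.
Not all that is in view belongs to the job. What is shaped like the transformer but turquoise is not meant.

How it is judged (in metres and radians):
On the way, in this order (a step that is already met when the one before it is completed fails the run):
1. the transformer's plate is seated on both pegs, flat on the bed, and released (horizontal distance between transformer and nest below 0.004 m and z of transformer in the frame of nest below 0.003 m and angle between the x axis of transformer and the x axis of staker, either way round below 0.08 rad and angle between transformer's own z axis and vertical below 0.05 rad and contact force between the fingers and transformer below 0.1 N), for 0.2 s.
2. the mallet drives the punch down in a blow: the punch moves at more than 0.06 m/s with the mallet on its cap (value of joint punch above 0.003 m and velocity of joint punch above 0.06 m/s and contact force between mallet and punch_c0 above 0.5 N).
3. the stud is fully home (driven more than 5 of its 6 mm) (value of joint stud above 0.005 m).
At the end, for the whole second after the job is handed in: Stud driven more than 5 of its 6 mm; punch sprung back up (within 4 mm); plate on both pegs (origin within 4 mm of the nest point, under 3 mm above it, aligned within 0.08 rad, level within 0.05 rad), at rest; mallet at rest on the blue mat, not touching the staking tool or transformer (value of joint stud above 0.005 m and value of joint punch below 0.004 m and horizontal distance between transformer and nest below 0.004 m and z of transformer in the frame of nest below 0.003 m and angle between the x axis of transformer and the x axis of staker, either way round below 0.08 rad and angle between transformer's own z axis and vertical below 0.05 rad and contact force between mallet and mat above 0.5 N and linear speed of each of mallet, transformer below 0.02 m/s and angular speed of mallet below 0.2 rad/s and contact force between mallet and staker below 0.1 N and contact force between mallet and transformer below 0.1 N).
It fails at once if the punch is pushed by the fingers or the arm instead of the mallet (contact force between any of the fingers, the arm and punch_c0 above 1 N).
It fails at once if a bystander is moved by more than 20 mm (distance of any of screwdriver, solder, screw_jar, tape, multimeter from where it was at the start of the episode above 0.02 m).
It also fails if it takes over 64 s, if anything falls off the work surface, if the arm or the gripper's body presses on something with over 40 N, if the wrist force passes 120 N, or if a joint passes its speed limit or range.

## Working session

There is one attempt and no reset: what is moved stays moved. The work goes in short steps, each a Python script; the robot and the scene stay as the last script left them, time stands still between calls to the robot, and variables do not carry over. Pictures are saved under pics/ and viewed, about 8 in all and at most 12, crops included, and the job is handed in when it is done.

```bash
mkdir -p pics
cat > h.py <<'E'
import numpy as np, cv2
from station import bot, ungrasp, clamp, solve_ik, imaging
def snap(n,f):
    c=imaging.read_camera(n); cv2.imwrite(f'pics/{f}.png',c['frame'][:,:,::-1]); np.savez(f'pics/{f}.npz',**c); return c
def pts(c):
    z=c['range_z'].astype(float); v,u=np.mgrid[:z.shape[0],:z.shape[1]]
    K=c['K']; P=np.stack([(u-K[0,2])/K[0,0]*z,(v-K[1,2])/K[1,1]*z,z],-1)
    W=(P-c['t'])@c['R']; W[z<=0]=np.nan; return W
def proj(c,X):
    p=c['K']@(c['R']@np.array(X,float)+c['t']); return p[:2]/p[2]
E
python3 - <<'E'
from h import *
for n in('top','side'):
    c=snap(n,n+'0'); print(n,c['K'][0,0],(-c['R'].T@c['t']).round(), c['R'].round(2).tolist())
    cv2.imwrite(f'pics/{n}0b.png',cv2.resize(c['frame'][:,:,::-1],(800,600),interpolation=cv2.INTER_CUBIC))
s=bot.get_state();print(s)
E
```

```text
top 376.5789644294895 [ 402.   16. 1019.] [[0.02, -1.0, 0.0], [-0.99, -0.02, -0.15], [0.15, 0.0, -0.99]]
side 423.1909075771206 [ 371. -672. 1001.] [[0.97, -0.23, -0.01], [-0.18, -0.75, -0.64], [0.14, 0.62, -0.77]]
{'t': 0.1, 'qpos': array([ 1.22231969,  0.70702986, -0.02760364,  1.48493323,  0.02202569,
        0.9508942 , -0.07553287]), 'dq': array([-0.00149594,  0.00051957,  0.00093083,  0.00115391, -0.0005386 ,
        0.00110189, -0.00011945]), 'tau': array([ 4.13987829e-03, -8.84299779e+01,  1.23680737e+00, -2.36450887e+01,
        1.69628783e-02,  5.16483313e-03,  1.13924511e-04]), 'tool_pos': array([ 173.56285873, -547.94236283,  230.88507879]), 'ee_rot': array([-3.10378567e+00, -4.79807370e-01,  3.20074824e-04]), 'force': array([-0.18137607,  0.25250359,  0.09537238]), 'torque': array([ 0.02168278, -0.06571402, -0.03890278]), 'gripper_width': 85.37494434130154}
```

View pics/top0b.png

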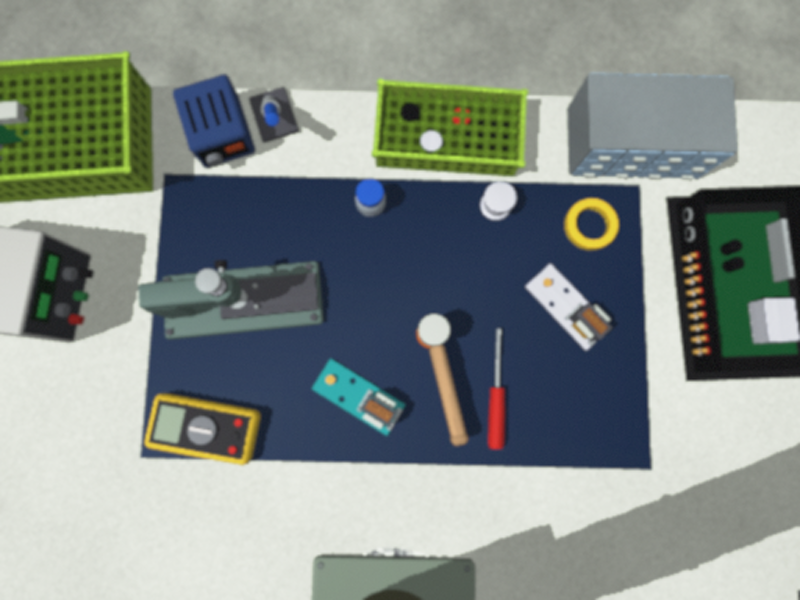

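View pics/side0b.png

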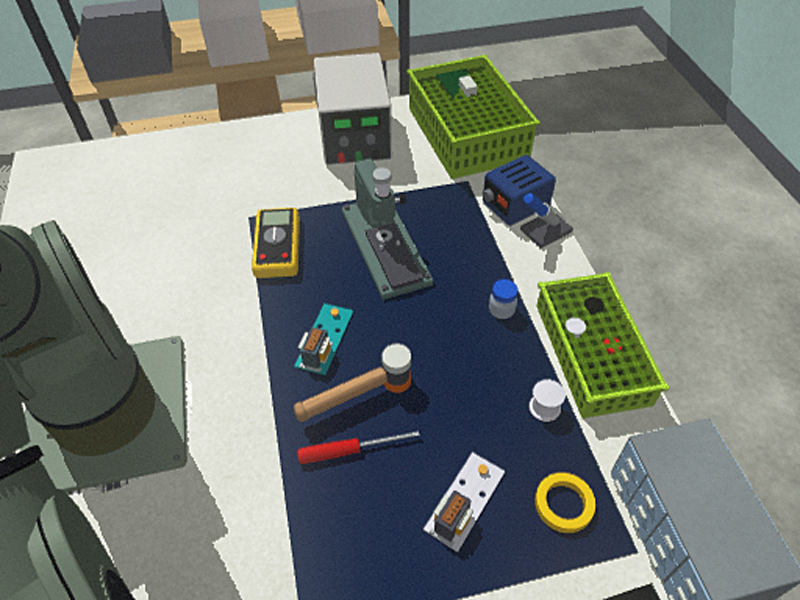

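The top view shows three candidates. The white plate with an orange winding is at (570,305), with its stud at (548,283). A turquoise look-alike is at (358,397). The mallet head is at (434,330) with its handle end at (458,440). The staker's punch cap is at (208,280), and its throat opens to image right (-y). The white plate is the one meant, since aluminium fits the description and turquoise is excluded. I'll check it in rectified crops.

```bash
cat >> h.py <<'E'
def ortho(c,x0,x1,y0,y1,z,s):
    # world plane z; image up=+x, left=+y ; pixel (col,row) -> y=y1-col/s, x=x1-row/s
    r,cc=np.mgrid[:int((x1-x0)*s),:int((y1-y0)*s)]
    X=np.stack([x1-r/s,y1-cc/s,np.full(r.shape,float(z))],-1)
    p=(X@c['R'].T+c['t'])@c['K'].T; p=p[...,:2]/p[...,2:]
    return cv2.remap(np.ascontiguousarray(c['frame'][:,:,::-1]),p.astype(np.float32),None,cv2.INTER_CUBIC)
E
python3 - <<'E'
from h import *
T=dict(np.load('pics/top0.npz'));S=dict(np.load('pics/side0.npz'))
W=pts(T)
for n,(u,v) in dict(plate=(555,290),lug=(592,322),mallet=(434,330),hend=(458,438),bed=(285,290),cap=(208,280),mat=(300,230),turq=(335,375),sd=(498,400),tape=(592,200),jar=(370,190),reel=(500,195),mm=(205,425)).items():
    print(n,W[int(v/1.5625),int(u/1.5625)].round(1))
# segmentation by height
z=W[...,2]
def seg(m,name):
    P=W[m][:,:2].astype(np.float32); print(name,len(P),P.mean(0).round(1),cv2.minAreaRect(P))
b=np.nan_to_num(W)
def box(x0,x1,y0,y1,z0,z1): return (b[...,0]>x0)&(b[...,0]<x1)&(b[...,1]>y0)&(b[...,1]<y1)&(b[...,2]>z0)&(b[...,2]<z1)
xm,ym=W[int(330/1.5625),int(434/1.5625)][:2]
seg(box(xm-40,xm+40,ym-40,ym+40,78,88),'mallet face')
seg(box(xm-230,xm-35,ym-100,ym+60,40,70),'handle')
xp,yp=W[int(290/1.5625),int(555/1.5625)][:2]
seg(box(xp-120,xp+60,yp-120,yp+80,5,70),'transf')
seg(box(xp-120,xp+60,yp-120,yp+80,25,70),'core')
xb,yb=W[int(290/1.5625),int(285/1.5625)][:2]
seg(box(xb-80,xb+80,yb-80,yb+80,25,35),'bed')
xc,yc=W[int(280/1.5625),int(208/1.5625)][:2]
seg(box(xc-40,xc+40,yc-40,yc+40,185,205),'cap')
print(xp,yp,xb,yb)
a=[ortho(T,xp-120,xp+55,yp-110,yp+65,7,2.2),ortho(S,xp-120,xp+55,yp-110,yp+65,7,2.2)]
d=[ortho(T,xb-60,xb+60,yb-75,yb+100,32,2.2),ortho(S,xb-60,xb+60,yb-75,yb+100,32,2.2)]
cv2.imwrite('pics/ort.png',np.vstack([np.hstack(a),np.hstack(d)])[:600])
E
```

```text
plate [ 582.1 -269.1    7.3]
lug [ 519.9 -313.7   55.9]
mallet [498.1 -51.7  83.4]
hend [328.7 -95.6  58.5]
bed [567.  198.   31.6]
cap [550.5 277.2 195.8]
mat [679.2 180.6   3.6]
turq [424.3 109.7   8.2]
sd [ 388.9 -163.5   29.6]
tape [ 740.3 -331.3   21.3]
jar [735.8  58.   64.6]
reel [ 737.2 -165.8   52.4]
mm [338.4 312.7  48.3]
mallet face 304 [500.  -54.2] ((499.89019775390625, -53.19056701660156), (48.07681655883789, 47.63479995727539), 0.28439047932624817)
handle 609 [390.2 -79.4] ((381.6114807128906, -42.18077850341797), (151.65982055664062, 109.09709167480469), 15.08661937713623)
transf 1486 [ 548.5 -290.1] ((551.8259887695312, -288.79632568359375), (197.8782501220703, 179.15142822265625), 89.82550811767578)
core 402 [ 522.1 -317.3] ((523.7034912109375, -320.5757751464844), (56.523677825927734, 48.466861724853516), 42.6449089050293)
bed 1174 [558.4 208.2] ((567.3515625, 209.67208862304688), (94.73983764648438, 136.69915771484375), 0.640928328037262)
cap 213 [549.7 275.8] ((549.9613037109375, 276.8465881347656), (33.65422058105469, 34.267215728759766), 2.212336540222168)
582.0915665121937 -269.12830178075444 566.953616390505 197.95681987467051Traceback (most recent call last):
  File "<stdin>", line 25, in <module>
    return _nx.concatenate(arrs, 0, dtype=dtype, casting=casting)
           ~~~~~~~~~~~~~~~^^^^^^^^^^^^^^^^^^^^^^^^^^^^^^^^^^^^^^^
ValueError: all the input array dimensions except for the concatenation axis must match exactly, but along dimension 1, the array at index 0 has size 770 and the array at index 1 has size 768
```

Run:
```python
from h import *
T=dict(np.load('pics/top0.npz'));S=dict(np.load('pics/side0.npz'))
a=[ortho(c,470,640,-375,-205,7,2.2) for c in (T,S)]
d=[ortho(c,510,610,140,310,32,2.2) for c in (T,S)]
cv2.imwrite('pics/ort.png',np.vstack([np.hstack(a),np.hstack(d)]))
```

```text
(no output)
```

View pics/ort.png

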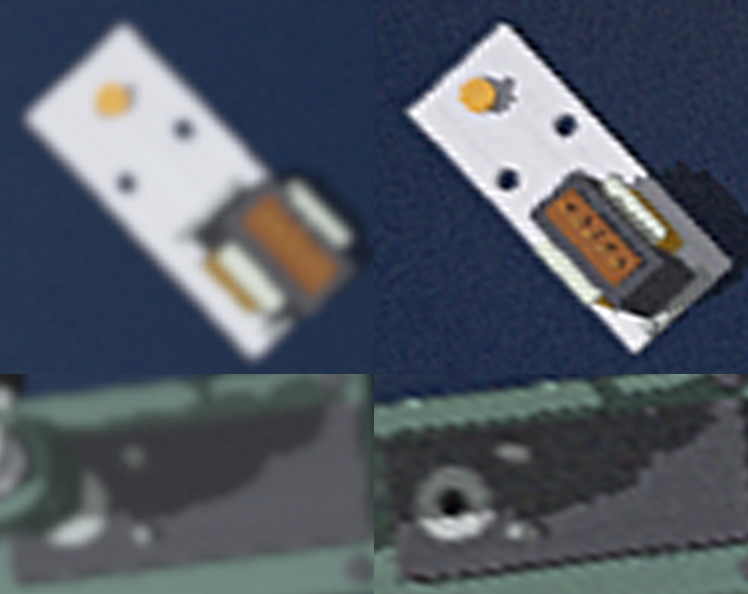

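The crops confirm the white plate, with the stud at (112,100) and holes at (184,130) and (126,183). The top and side cameras differ by about 3 mm, and averaging them puts the plate origin near (554,-292) at yaw 43.4°. The tool's pegs show at (133,457) and (142,533). Next I'll fit the tool's yaw from depth and check IK.

```bash
cat >> h.py <<'E'
def rv(deg): a=np.radians(deg)/2; return np.pi*np.array([np.cos(a),np.sin(a),0])
def uv(deg): a=np.radians(deg); return np.array([np.cos(a),np.sin(a)])
E
python3 - <<'E'
from h import *
T=dict(np.load('pics/top0.npz'));S=dict(np.load('pics/side0.npz'))
for n,c in(('top',T),('side',S)):
    W=pts(c).reshape(-1,3); W=W[~np.isnan(W[:,0])]
    for nm,z0,zz in(('base',11,(11,40)),('bed',25,(25,34))):
        B=W[(W[:,2]>zz[0])&(W[:,2]<zz[1])&(W[:,0]>480)&(W[:,0]<640)&(W[:,1]>120)&(W[:,1]<400)]
        o=[]
        for lo in range(150,250,4):
            q=B[(B[:,1]>=lo)&(B[:,1]<lo+4)]
            if len(q): o.append((lo+2,q[:,0].min(),q[:,0].max()))
        o=np.array(o)
        for k in(1,2):
            r=o[:,k];m=np.abs(r-np.median(r))<14
            for _ in range(3):
                p=np.polyfit(o[m,0],r[m],1); e=r-np.polyval(p,o[:,0]); m=np.abs(e)<2.5
            print(n,nm,k,m.sum(),'slope',p[0].round(4),'x@y=243',np.polyval(p,243).round(1))
        q=B[(B[:,0]>530)&(B[:,0]<585)]; 
        e=[q[(q[:,0]>=a)&(q[:,0]<a+5)][:,1].min() for a in range(530,585,5)]
        pp=np.polyfit(np.arange(532.5,587,5),e,1); print(n,nm,'ymin edge slope',pp[0].round(3),'at x=555',np.polyval(pp,555).round(1))
g=np.array([523.6,-320.9]); n=np.array([555,243-64])
for y0,y1 in((43.4,94.4),(43.4-180,94.4-180)):
    for p,y in((g,y0),(n,y1)):
        for z in(14,45,150): 
            q=solve_ik([*p,z],rv(y)); print(y,z,None if q is None else np.round(q,2))
for y in(14,-166,0,-10):
    for p in((452,-65),(500,276)): 
        q=solve_ik([*p,250],rv(y)); print('m',y,p,None if q is None else np.round(q,2))
E
```

```text
top base 1 25 slope -0.1265 x@y=243 500.5
top base 2 24 slope -0.119 x@y=243 609.3
top base ymin edge slope 0.139 at x=555 137.7
top bed 1 24 slope -0.1219 x@y=243 523.5
top bed 2 24 slope -0.1322 x@y=243 585.9
top bed ymin edge slope -0.041 at x=555 144.6
side base 1 21 slope -0.1335 x@y=243 501.9
side base 2 20 slope -0.1329 x@y=243 608.0
side base ymin edge slope 0.122 at x=555 134.9
side bed 1 21 slope -0.1241 x@y=243 525.0
side bed 2 19 slope -0.1221 x@y=243 586.9
side bed ymin edge slope -0.106 at x=555 142.6
43.4 14 [ 0.53  1.06 -0.06  1.5   0.1   0.58 -0.4 ]
43.4 45 [ 0.53  1.01 -0.07  1.5   0.1   0.64 -0.4 ]
43.4 150 [ 0.54  0.86 -0.09  1.43  0.09  0.85 -0.39]
94.4 14 [-0.33  1.03 -0.07  1.62  0.13  0.49 -0.41]
94.4 45 [-0.32  0.98 -0.09  1.62  0.14  0.55 -0.42]
94.4 150 [-0.28  0.82 -0.17  1.55  0.18  0.78 -0.45]
-136.6 14 [ 0.19  1.19  0.71  1.51 -0.97  0.82 -2.67]
-136.6 45 [ 0.18  1.14  0.73  1.51 -0.93  0.86 -2.7 ]
-136.6 150 [ 0.16  1.    0.81  1.44 -0.79  1.04 -2.8 ]
-85.6 14 [-0.6   1.1   0.49  1.63 -0.8   0.62 -2.73]
-85.6 45 [-0.64  1.07  0.57  1.63 -0.82  0.7  -2.71]
-85.6 150 [-0.72  0.95  0.78  1.57 -0.78  0.95 -2.74]
m 14 (452, -65) [ 0.02  0.51  0.08  1.87 -0.06  0.77 -1.19]
m 14 (500, 276) [-0.62  0.68  0.13  1.47 -0.1   0.99 -1.8 ]
m -166 (452, -65) [ 0.57  0.62 -0.87  1.85  0.57  0.95  1.26]
m -166 (500, 276) [-0.14  0.8  -0.91  1.46  0.65  1.2   0.68]
m 0 (452, -65) [-0.02  0.52  0.15  1.87 -0.11  0.77 -1.38]
m 0 (500, 276) [-0.67  0.69  0.21  1.47 -0.16  0.99 -1.99]
m -10 (452, -65) [-0.05  0.52  0.21  1.87 -0.15  0.77 -1.51]
m -10 (500, 276) [-0.69  0.7   0.27  1.48 -0.2   1.   -2.12]
```

```bash
cat >> h.py <<'E'
TY=97.2; PU=np.array([551,275.3])
def tool(x,y=0): return PU+x*uv(TY)+y*uv(TY+90)
E
python3 - <<'E'
from h import *
g=np.array([523.6,-320.9])
bot.move_pose([*g,110],rv(43.4)); bot.move_straight([*g,13],velocity=150)
clamp(60); print(bot.get_state()['gripper_width'])
bot.move_straight([*g,160],velocity=250); s=bot.get_state(); print(s['force'],s['gripper_width'],s['t'])
bot.move_pose([*tool(-97-70),160],rv(TY))
bot.move_straight([*tool(-97-70),61],velocity=200)
bot.move_straight([*tool(-97-12),61],velocity=120)
s=bot.get_state(); print(s['tool_pos'],s['t'])
T=snap('top','top1');S=snap('side','side1')
# plate underside est 61-11=50, plate top 55
a=[ortho(c,500,615,130,300,z,2.2) for z in (55,32) for c in (T,S)]
cv2.imwrite('pics/ort1.png',np.vstack([np.hstack(a[:2]),np.hstack(a[2:])]))
E
```

```text
44.73681232690796
[ 0.3471587  0.2578451 -5.7842067] 44.95602455177072 3.6917
[564.91060878 166.28239161  61.25993237] 6.5583
```

View pics/ort1.png

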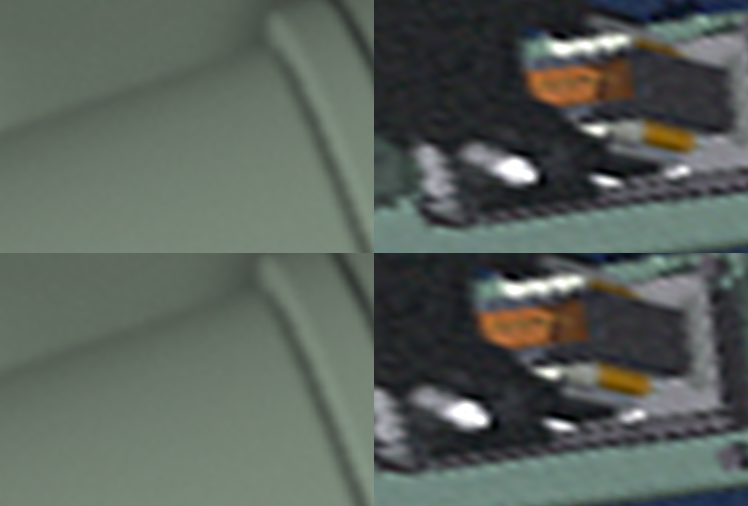

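The side crop at upper right shows the plate's -x end near column 740, but the gripper hides the pegs in both cameras. I'll check the held plate's end edge by depth in the same frame, then lower it with force sensing.

Run:
```python
from h import *
S=dict(np.load('pics/side1.npz'))
W=pts(S).reshape(-1,3); W=W[~np.isnan(W[:,0])]
d=W[:,:2]-PU; tx=d@uv(TY); ty=d@uv(TY+90); z=W[:,2]
m=(tx<-115)&(tx>-160)&(abs(ty)<40)&(z>40)&(z<65)
print('plate pts',m.sum(),'z med',np.median(z[m]))
for a in range(-30,30,6):
    k=m&(ty>=a)&(ty<a+6)
    if k.any(): print(a+3,'end tx',tx[k].min().round(1))
for a in range(-145,-115,5):
    k=m&(tx>=a)&(tx<a+5)
    if k.any(): print('tx',a,'ty range',ty[k].min().round(1),ty[k].max().round(1),'z',np.median(z[k]).round(1))
m=(tx<-120)&(tx>-160)&(abs(ty)<50)&(z>11)&(z<24)
print('base end',[tx[m&(ty>=a)&(ty<a+8)].min().round(1) for a in range(-40,40,8) if (m&(ty>=a)&(ty<a+8)).any()], ty[m].min(),ty[m].max())
c=S; u,v=proj(c,[*tool(-120),50]); u,v=int(u),int(v); f=c['frame'][v-45:v+45,u-60:u+60,::-1]
cv2.imwrite('pics/crop1.png',cv2.resize(f,None,fx=6,fy=6,interpolation=cv2.INTER_CUBIC)); print(u-60,v-45)
```

```text
plate pts 131 z med 53.96483311151753
-27 end tx -145.3
-21 end tx -144.8
-15 end tx -145.6
-9 end tx -145.5
-3 end tx -145.2
3 end tx -145.4
9 end tx -146.9
15 end tx -146.3
21 end tx -145.0
27 end tx -147.3
tx -145 ty range -31.1 28.9 z 53.3
tx -140 ty range -30.0 24.1 z 56.1
tx -135 ty range -29.5 29.3 z 52.7
tx -130 ty range -30.5 26.3 z 55.3
tx -125 ty range -26.4 28.5 z 53.1
tx -120 ty range -31.7 26.9 z 52.5
base end [np.float64(-140.6), np.float64(-142.0), np.float64(-138.1), np.float64(-140.0), np.float64(-141.1), np.float64(-141.2), np.float64(-140.8), np.float64(-138.1), np.float64(-142.3), np.float64(-139.2)] -48.86423638110474 49.642666354206106
198 127
```

View pics/crop1.png

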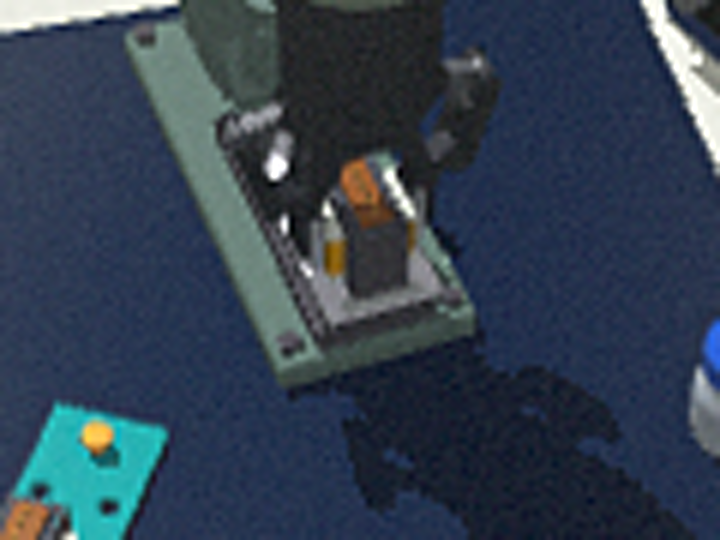

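The side view shows the plate over the bed, with its -x end 2–3 mm further back than planned (about -144.5 against -142). Sideways it is within about 1 mm. I'll shift it forward and lower it under force watch with a short search.

Run:
```python
from h import *
for dx,dy in((2,0.3),(1,0.3),(3,0.3),(2,1.5),(2,-1),(0,0.3),(1,1.5),(3,1.5),(3,-1),(1,-1)):
    p=tool(-97+dx,dy)
    bot.move_straight([*p,54],velocity=100)
    f0=bot.get_state()['force']
    h=bot.move_straight([*p,41],velocity=40,until_force=10)
    s=bot.get_state(); print(dx,dy,h,s['tool_pos'].round(2),(s['force']-f0).round(2),s['gripper_width'].round(2),round(s['t'],2))
    if s['tool_pos'][2]<44: break
T=snap('top','top2');S=snap('side','side2')
```

```text
Traceback (most recent call last):
AttributeError: 'float' object has no attribute 'round'
```

Run:
```python
from h import *
s=bot.get_state(); print(s['tool_pos'].round(2),s['force'].round(2),s['gripper_width'],s['t'])
S=snap('side','side2')
W=pts(S).reshape(-1,3); W=W[~np.isnan(W[:,0])]
d=W[:,:2]-PU; tx=d@uv(TY); ty=d@uv(TY+90); z=W[:,2]
m=(tx<-115)&(tx>-134)&(abs(ty)<26)&(z>25)&(z<65); print('plate z',np.median(z[m]))
m=(tx<-115)&(tx>-160)&(abs(ty)<40)&(z>30)&(z<45)
print([tx[m&(ty>=a)&(ty<a+6)].min().round(1) for a in range(-30,30,6) if (m&(ty>=a)&(ty<a+6)).any()])
```

```text
[562.7  180.6   41.46] [-1.33 -0.73  7.31] 45.53615155153094 7.3167
plate z 35.75732743155559
[np.float64(-132.6), np.float64(-130.8), np.float64(-135.3), np.float64(-130.5), np.float64(-132.3), np.float64(-133.8), np.float64(-129.6), np.float64(-131.4), np.float64(-130.8), np.float64(-129.7)]
```

Run:
```python
from h import *
ungrasp(); 
p=tool(-95,0.3); bot.move_straight([*p,170],velocity=250)
H=np.array([500,-53.5]); g=H-50*uv(14)
bot.move_pose([*g,170],rv(14)); print(bot.get_state()['t'])
T=snap('top','top3');S=snap('side','side3')
W=pts(S).reshape(-1,3); W=W[~np.isnan(W[:,0])]
d=W[:,:2]-PU; tx=d@uv(TY); ty=d@uv(TY+90); z=W[:,2]
m=(abs(ty)<30)&(z>25)&(z<45)
for a in(-128,-60,-45,-30): 
    k=m&(tx>a)&(tx<a+8)&(abs(ty)<28); print(a,k.sum(),np.median(z[k]).round(1))
a=[ortho(T,505,610,130,300,35,2.2),ortho(S,505,610,130,300,35,2.2)]
b=[ortho(T,300,450,-150,20,58,2.2)[:, :],ortho(S,300,450,-150,20,58,2.2)]
cv2.imwrite('pics/ort3.png',np.vstack([np.hstack(a),np.hstack(b)]))
```

```text
9.5667
-128 51 36.0
-60 0 nan
-45 0 nan
-30 3 33.6
  return _methods._mean(a, axis=axis, dtype=dtype,
  ret = ret.dtype.type(ret / rcount)
```

View pics/ort3.png

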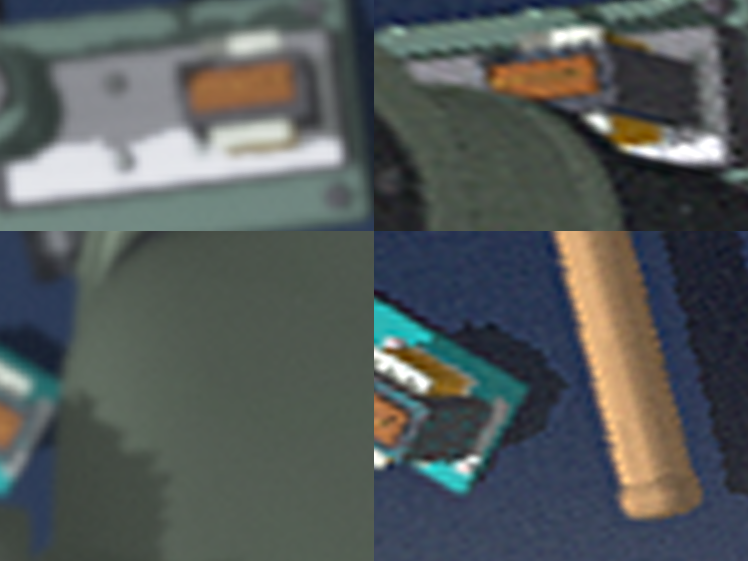

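The top crop shows the plate square on the bed with pegs in both holes at (116,83) and (122,157). I'll check flatness from the top depth and get the mallet's handle line from the first top image.

Run:
```python
from h import *
T=dict(np.load('pics/top3.npz'))
W=pts(T).reshape(-1,3); W=W[~np.isnan(W[:,0])]
d=W[:,:2]-PU; tx=d@uv(TY); ty=d@uv(TY+90); z=W[:,2]
m=(abs(ty)<32)&(z>31)&(z<42)
for a in range(-132,-22,10):
    for s in(-1,1):
        k=m&(tx>a)&(tx<a+10)&(s*ty>2)&(abs(ty)<28); print(a,s,k.sum(),np.median(z[k]).round(1) if k.any() else '',end=' | ')
k=m&(tx<-125); print('\nend',np.sort(tx[k])[:8].round(1),'ty',ty[m].min(),ty[m].max())
k=(tx<-20)&(tx>-140)&(abs(ty)<50)&(z>43); 
T=dict(np.load('pics/top0.npz')); W=pts(T).reshape(-1,3); W=W[~np.isnan(W[:,0])]
rgb=T['frame'].reshape(-1,3)[~np.isnan(pts(T).reshape(-1,3)[:,0])].astype(int)
k=(W[:,0]>330)&(W[:,0]<465)&(W[:,1]>-115)&(W[:,1]<-35)&(W[:,2]>45)&(W[:,2]<65)&(rgb[:,0]>rgb[:,2]+40)
P=W[k][:,:2].astype(np.float32); print(len(P),cv2.fitLine(P,cv2.DIST_HUBER,0,.01,.01).ravel(),P[:,0].min(),np.median(W[k][:,2]))
print(np.degrees(np.arctan2(*cv2.fitLine(P,cv2.DIST_HUBER,0,.01,.01).ravel()[1::-1])))
```

```text
-132 -1 27 36.1 | -132 1 31 36.9 | -122 -1 6 34.7 | -122 1 18 35.7 | -112 -1 1 35.7 | -112 1 8 35.1 | -102 -1 0  | -102 1 8 36.7 | -92 -1 0  | -92 1 8 36.0 | -82 -1 0  | -82 1 11 35.6 | -72 -1 5 36.8 | -72 1 20 36.8 | -62 -1 28 35.6 | -62 1 33 35.5 | -52 -1 38 35.5 | -52 1 36 35.9 | -42 -1 35 36.5 | -42 1 38 36.1 | -32 -1 37 36.7 | -32 1 37 36.7 | 
end [-927.1 -926.6 -925.8 -925.7 -925.6 -925.5 -925.4 -925.4] ty -31.654651811219 31.997817725159493
473 [ 9.6300679e-01  2.6947707e-01  3.9643185e+02 -7.9398949e+01] 330.2191 56.173689136303416
15.633151
```

The plate top is uniformly at about 36 mm, so it is flat and seated. Next is the mallet.

Run:
```python
from h import *
Y=14.7; g=np.array([499.5,-54.5])-50*uv(Y)
bot.move_pose([*g,110],rv(Y)); bot.move_straight([*g,23],velocity=150)
clamp(120); print(bot.get_state()['gripper_width'])
bot.move_straight([*g,120],velocity=200); s=bot.get_state(); print(s['force'],s['torque'],s['gripper_width'],s['t'])
bot.move_straight([*g,330],velocity=300)
p=PU-50*uv(Y); bot.move_pose([*p,330],rv(Y)); bot.move_straight([*p,262],velocity=150)
s=bot.get_state(); print(s['tool_pos'],s['force'],s['t'])
T=snap('top','top4');S=snap('side','side4')
u,v=map(int,proj(S,[*tool(0),215])); f=S['frame'][v-60:v+60,u-80:u+80,::-1]
cv2.imwrite('pics/crop4.png',cv2.resize(f,None,fx=5,fy=5,interpolation=cv2.INTER_CUBIC)); print(u-80,v-60,proj(S,[*PU,195]),proj(S,[*PU,241]))
```

```text
22.650066143293287
[-0.50147624 -1.01017831 -5.93672503] [-0.04220276  0.2327444   0.06001194] 22.467850839868845 11.9833
[503.16353689 262.19011391 262.8767138 ] [-0.03438322  0.04605922 -5.34306386] 14.7
163 45 [243.68988366 110.46606975] [243.18419586  97.8210493 ]
```

View pics/crop4.png

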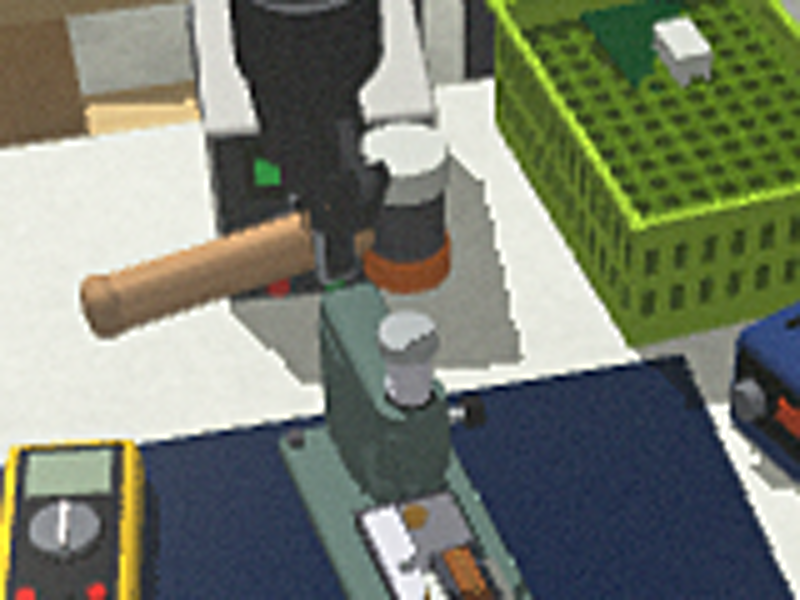

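The mallet is held level with its orange face directly above the cap: head axis near (405,205), cap at (410,330), and the stud visible at (415,515). Striking now.

Run:
```python
from h import *
p=PU-50*uv(14.7)
h=bot.move_straight([*p,182.5],velocity=250,until_force=55)
s=bot.get_state(); print(h,s['tool_pos'],s['force'],s['torque'],s['t'])
bot.move_straight([*p,270],velocity=250)
s=bot.get_state(); print(s['tool_pos'],s['force'],s['gripper_width'])
S=snap('side','side5')
a,b=[cv2.resize(np.load(f'pics/side{i}.npz')['frame'][127:177,225:275,::-1],None,fx=8,fy=8,interpolation=cv2.INTER_CUBIC) for i in(4,5)]
cv2.imwrite('pics/cmp5.png',np.hstack([a,b]))
```

```text
False [502.7669377  262.60516629 183.23197892] [-3.81582723 -1.17687377 -1.59894811] [-0.24360235  0.86374338 -0.07290677] 15.2667
[502.77041415 262.67271945 270.70042211] [-0.16143128 -0.42739207 -6.17581723] 22.56733057102501
```

View pics/cmp5.png

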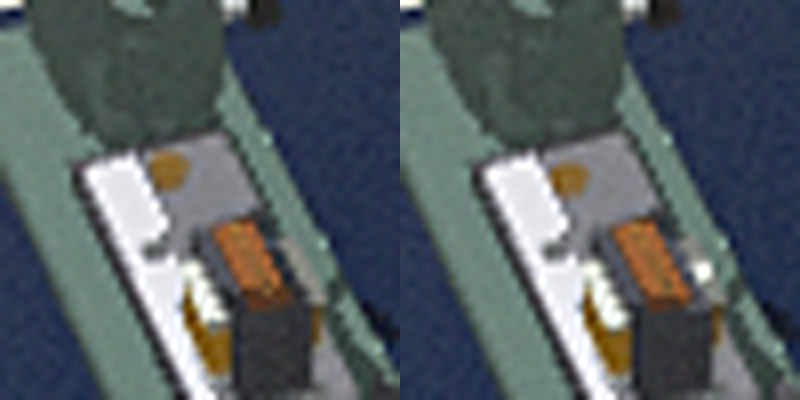

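The stud has dropped from (168,171) to (170,180), about 1.1 native pixels. Full travel should be about 1.6, so it may be only partly driven. I'll strike again slightly deeper, keeping the force guard, and measure the stud's colour centroid.

```bash
cat >> h.py <<'E'
def stud(c):
    f=cv2.resize(c['frame'][140:156,238:256],None,fx=8,fy=8,interpolation=cv2.INTER_CUBIC).astype(int)
    m=(f[...,0]-f[...,2])>50; v,u=np.nonzero(m); return u.mean()/8,v.mean()/8,v.min()/8,v.max()/8,m.sum()
E
python3 - <<'E'
from h import *
L=lambda i:dict(np.load(f'pics/side{i}.npz'))
for i in(4,5): print(i,np.round(stud(L(i)),2))
c=L(4); print('expected px 6mm',proj(c,[*PU,45])-proj(c,[*PU,39]))
p=PU-50*uv(14.7)
h=bot.move_straight([*p,179.5],velocity=250,until_force=45)
s=bot.get_state(); print(h,s['tool_pos'],s['force'],s['torque'],s['t'])
bot.move_straight([*p,270],velocity=250)
s=bot.get_state(); print(s['force'],s['torque'],s['gripper_width'])
S=snap('side','side6'); print(np.round(stud(S),2))
W=pts(S)
u,v=map(int,proj(S,[*(PU-100*uv(14.7)),289])); 
cv2.imwrite('pics/crop6.png',cv2.resize(S['frame'][45:165,163:323,::-1],None,fx=5,fy=5,interpolation=cv2.INTER_CUBIC))
E
```

```text
4 [   9.92    9.88    6.12   15.88 1286.  ]
5 [  10.1    10.86    7.38   15.88 1184.  ]
expected px 6mm [-0.05339658 -1.33521272]
False [501.89898483 262.18632659 178.23815948] [-3.43486641 -1.17544666 -1.61150948] [-0.38333368  0.86916079 -0.0019335 ] 16.325
[ 0.24981172  0.63201702 -7.03322159] [-0.0070955   0.20693643 -0.0095461 ] 22.272210072133607
[  10.09   10.85    7.5    15.88 1177.  ]
```

View pics/crop6.png

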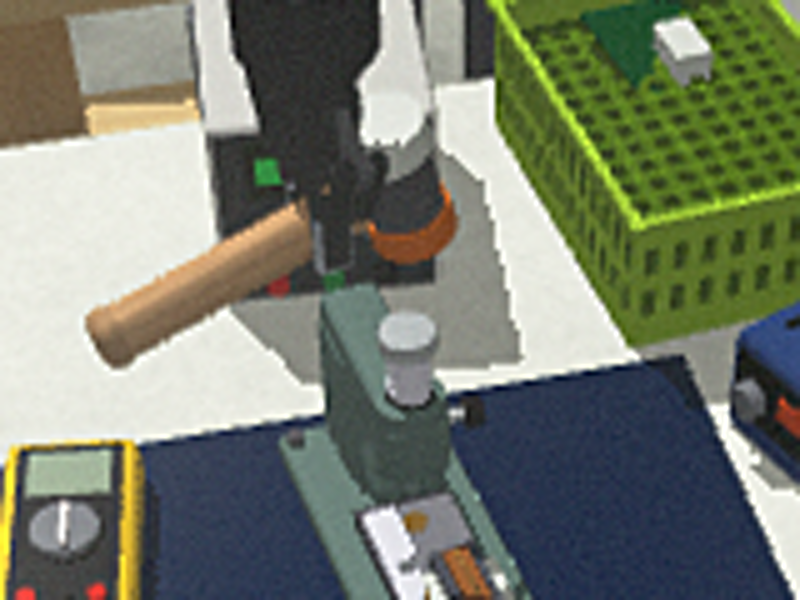

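Run:
```python
from h import *
for i in(4,5,6):
    c=dict(np.load(f'pics/side{i}.npz')); f=c['frame'].astype(int); W=pts(c)
    m=(f[...,0]-f[...,2]>50); m[:143]=0;m[153:]=0;m[:,:238]=0;m[:,254:]=0
    n,l,st,ce=cv2.connectedComponentsWithStats(m.astype(np.uint8)); 
    k=1+np.argmin([s[1] for s in st[1:]]); mm=l==k
    e=cv2.erode(mm.astype(np.uint8),np.ones((3,3)))>0
    w=(f[...,0]-f[...,2]).clip(0)*(cv2.dilate(mm.astype(np.uint8),np.ones((3,3)))); v,u=np.mgrid[:384,:512]
    print(i,st[k],(w*u).sum()/w.sum(),(w*v).sum()/w.sum(),'z stud',np.nanmedian(W[mm][:,2]).round(1),np.nanmedian(W[e][:,2]).round(1),e.sum(),'plate z',np.nanmedian(W[145:150,251:255,2]).round(1), W[mm].mean(0).round(1))
```

```text
4 [244 146   4   5  17] 245.52890932982916 147.76478318002628 z stud 42.4 41.0 3 plate z 33.0 [551.6 274.9  41.7]
5 [244 148   4   3  12] 245.55326965466568 148.87068332108743 z stud 37.8 38.0 2 plate z 34.7 [551.6 273.7  37.8]
6 [244 148   4   3  12] 245.5726872246696 148.87591776798826 z stud 38.3 35.3 2 plate z 32.9 [551.6 273.7  37.8]
```

By depth the stud's head dropped from about 42 to 38 mm. Its centroid moved 1.1 px and its top edge about 1.3 px, where 1.34 px means fully home. The second blow added nothing, so it is probably home. That blow did tilt the mallet about 13° in the grip. I'll relay it level on the mat, regrip closer to the head, and give one confirming blow with a shorter lever.

Run:
```python
from h import *
Y=14.7; g=np.array([499.5,-54.5])-50*uv(Y); p=PU-50*uv(Y)
bot.move_straight([*p,330],velocity=300); bot.move_pose([*g,330],rv(Y)); bot.move_straight([*g,60],velocity=250)
h=bot.move_straight([*g,23],velocity=50,until_force=25); print(h,bot.get_state()['tool_pos'])
ungrasp(); bot.wait(0.3)
bot.move_straight([*g,125],velocity=250)
a=bot.get_state()['qpos']; b=a.copy(); b[0]-=0.6
bot.set_joints(b); print(bot.get_state()['tool_pos'],bot.get_state()['t'])
T=snap('top','top7'); S=snap('side','side7')
W=pts(T);W=W[~np.isnan(W[...,0])]
k=(abs(W[:,0]-500)<45)&(abs(W[:,1]+54)<45)&(W[:,2]>76)&(W[:,2]<92); P=W[k]; print('face',len(P),P.mean(0).round(1),cv2.minAreaRect(P[:,:2].astype(np.float32)))
f=[cv2.resize(c['frame'][:,:,::-1],(400,300)) for c in(T,S)]
cv2.imwrite('pics/v7.png',np.hstack(f))
```

```text
False [451.02339579 -67.23738414  23.17648758]
[410.74084883 198.05681796 124.94281272] 23.1667
face 303 [503.6 -51.5  82.7] ((504.5103454589844, -51.815162658691406), (48.009361267089844, 45.439395904541016), 1.0186591148376465)
```

View pics/v7.png

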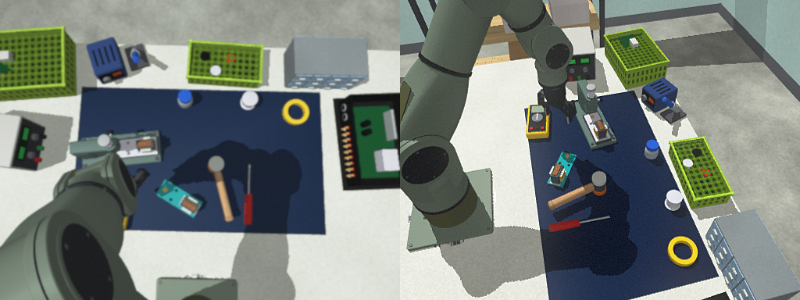

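The mallet is standing level on the mat with its head at about (504,-52), and everything else is in place. I'll regrip it and deliver the confirming blow.

Run:
```python
from h import *
Y=14.7; g=np.array([503.5,-53.3])-46*uv(Y); p=PU-38*uv(Y)
bot.move_pose([*g,125],rv(Y)); bot.move_straight([*g,23],velocity=150)
clamp(120); bot.move_straight([*g,330],velocity=300)
bot.move_pose([*p,330],rv(Y)); bot.move_straight([*p,262],velocity=200)
h=bot.move_straight([*p,182],velocity=280,until_force=55)
s=bot.get_state(); print(h,s['tool_pos'],s['force'],s['torque'],s['t'])
bot.move_straight([*p,275],velocity=250)
S=snap('side','side8')
c=S; f=c['frame'].astype(int); W=pts(c)
m=(f[...,0]-f[...,2]>50); m[:143]=0;m[153:]=0;m[:,:238]=0;m[:,254:]=0
n,l,st,ce=cv2.connectedComponentsWithStats(m.astype(np.uint8)); print(st[1:],ce[1:])
k=1+np.argmin([s[1] for s in st[1:]]); mm=l==k; print(np.nanmedian(W[mm][:,2]))
u,v=np.mgrid[:512,:384]; w=(f[...,0]-f[...,2]).clip(0)*cv2.dilate(mm.astype(np.uint8),np.ones((3,3))); v,u=np.mgrid[:384,:512]; print((w*v).sum()/w.sum(), np.round(stud(c),2))
a=[cv2.resize(np.load(f'pics/side{i}.npz')['frame'][135:160,232:262,::-1],None,fx=13,fy=13,interpolation=cv2.INTER_CUBIC) for i in(4,8)]
b=cv2.resize(S['frame'][45:165,163:323,::-1],None,fx=2.4,fy=2.4)
im=np.zeros((325+288,780,3),np.uint8); im[:325]=np.hstack(a); im[325:,:384]=b; cv2.imwrite('pics/v8.png',im[:600])
```

```text
True [513.79076348 265.30877013 180.01531528] [-3.24243677 -1.27741185  2.83275986] [-0.38622023  1.04449283 -0.04151915] 29.025
[[244 147   4   4  13]] [[245.46153846 148.84615385]]
36.549373950073665
148.88187820983126 [  10.08   10.84    7.38   15.88 1180.  ]
```

View pics/v8.png

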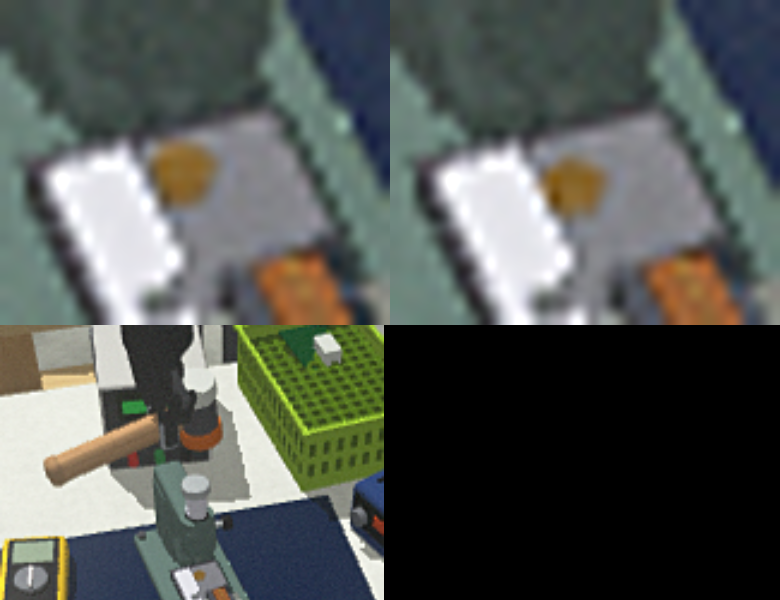

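The third blow reached the punch's stop, since the 55 N guard tripped. The stud is exactly where blow 1 left it (row 148.88 against 148.87), so it is home. The punch is back up. Now I'll lay the mallet down.

Run:
```python
from h import *
Y=14.7; g=np.array([501,-53.3])-46*uv(Y); p=PU-38*uv(Y)
bot.move_straight([*p,330],velocity=300); bot.move_pose([*g,330],rv(Y)); bot.move_straight([*g,60],velocity=250)
h=bot.move_straight([*g,23],velocity=50,until_force=25); print(h,bot.get_state()['tool_pos'])
ungrasp(); bot.wait(0.3); bot.move_straight([*g,150],velocity=200)
b=bot.get_state()['qpos'].copy(); b[0]+=0.7; bot.set_joints(b); bot.wait(0.3); print(bot.get_state()['t'])
T=snap('top','top9'); S=snap('side','side9')
W=pts(T);W=W[~np.isnan(W[...,0])]
k=(abs(W[:,0]-500)<45)&(abs(W[:,1]+54)<45)&(W[:,2]>76)&(W[:,2]<92); print('face',k.sum(),W[k].mean(0).round(1))
k=(abs(W[:,0]-550)<40)&(abs(W[:,1]-276)<40)&(W[:,2]>155); print('cap',k.sum(),np.median(W[k],0).round(1))
d=W[:,:2]-PU; tx=d@uv(TY); ty=d@uv(TY+90); z=W[:,2]; m=(abs(ty)<28)&(z>31)&(z<42)
for a in(-132,-62,-42): k=m&(tx>a)&(tx<a+12); print(a,np.median(z[k&(ty<0)]).round(1),np.median(z[k&(ty>0)]).round(1))
f=[cv2.resize(c['frame'][:,:,::-1],(400,300)) for c in(T,S)]
o=ortho(T,505,610,130,300,35,2.2)
im=np.zeros((531,800,3),np.uint8); im[:300]=np.hstack(f); im[300:,:374]=o; cv2.imwrite('pics/v9.png',im)
```

```text
False [456.58383182 -65.03037125  23.1537876 ]
36.5583
face 306 [502.4 -51.7  82.5]
cap 230 [548.5 274.5 195.6]
-132 36.2 36.8
-62 36.6 36.4
-42 36.1 35.5
```

View pics/v9.png

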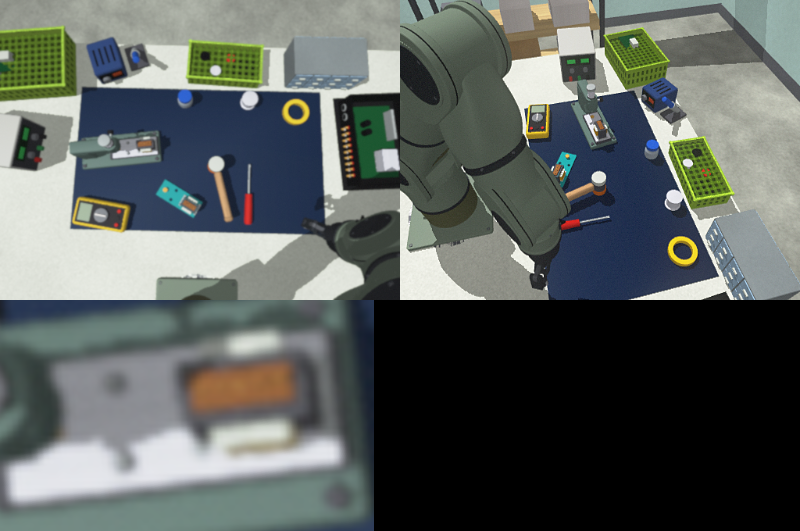

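The final view shows the mallet standing on the mat at (216,165), clear of the tool. The plate is flat on both pegs, the cap is up at 195.6 mm, and the bystanders haven't moved. Handing in.

```bash
python3 -c "
from h import *
print(bot.close_job(), bot.get_state()['t'])"
```

```text
the job is handed in; nothing more can be done
the job is handed in; nothing more can be done
```

I seated the white transformer plate on both pegs, drove the stud home with the mallet, and stood the mallet back on the mat. The job was handed in at about 37 s of the 64 s allowed; the hand-in reports no verdict.

- **Plate:** The first lowering went down over both pegs. At the end its top still measured level at about 36 mm everywhere. The pegs were visible in both holes.
- **Stud:** It took three blows. The first lowered the stud, and it did not move again after that. The third blow pushed the punch onto its stop and tripped the 55 N force guard.
- **Punch and mallet:** The punch is back up, with its cap at 195.6 mm. The mallet stands level on the mat, clear of the tool, about 2 mm from where it started. The bystanders look unmoved in the final pictures, though I did not measure them.

**Checks that disagreed:**
- **Stud depth:** The image centroid alone suggested about 5 mm of travel, while the top edge of the stud suggested about 6 mm. I took it as fully home because the third blow reached the stop without moving it further.
- **Mallet grip:** The mallet tilted about 13° in the grip on the second blow, so I set it down level and regripped it closer to the head before the third.
- **Cameras:** The two cameras differ by about 3 mm in y, so I averaged them.

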